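# Index the vial carousel with its ratchet lever

### The arm

A 7-joint arm with a two-finger parallel gripper is mounted at the origin on a cart in front of the work surface, level with it; the furniture and walls round the work are solid. World frame = base frame: x ahead of the robot, y to its left, z up, the work surface at z = 0. Lengths are in m, angles in degrees, forces in N, time in s.
With the tool pointing down it reaches from about 0.425 to 0.875 m from the base axis. Payload 4.7 kg.
Tool frame: the origin (TCP) lies between the finger pads; the fingertips stand 17 mm ahead of it and the grasp point (between the pads) lies 2 mm behind it; z points along the fingers, y is the line along which they close (so a half turn about z gives the same grasp; the last joint's range is limited). The gripper opens to 87 mm and grips with 3 to 60 N. Pads are 19 mm wide; open, the fingers measure 117 mm over their backs; the gripper's body (75 mm by 190 mm) begins 51 mm behind the grasp point.
Start: joints at [-68.692, 18.392, -4.016, 83.108, 1.295, 78.541, -3.26], TCP at [0.228, 0.609, 0.24] pointing down, gripper open.
Joint ranges: [-163.93, 163.93], [-17.29, 119.83], [-79.2, 71.16], [3.27, 140.29], [-89.18, 269.18], [5.43, 117.66], [-154.24, 154.24]. Speed limits (degrees/s): [147.25, 147.25, 180, 180, 180, 180, 180].

### API

Orientations are given as [roll, pitch, yaw] about the fixed x, y, z axes, in that order (R = Rz(yaw) Ry(pitch) Rx(roll)).
In Python, from cell import env, cams gives the robot as it stands.
- The arm moves only by the shell command python3 -m pendant 'ROWS' [FORCE]. ROWS is JSON, a list of rows, each an object of numbers: "tx", "ty", "tz": the shift along the tool's x, y, z each as a share of 0.05 m, from -1 to 1; "spin": the turn about the tool's z as a share of 4 degrees, from -1 to 1; "claw": the closure, from 0 (fully open) to 1 (shut). A call has 1 to 10 rows; each row shifts and turns the commanded pose from where the row before left it, along the tool's axes as they then stand; what a row does not reach is not made up. A row lasts 1/8 s, in which the tool goes at most 62.5 mm and 10.7 degrees, less where a joint would pass 70% of its speed; a pose out of reach is approached as far as the arm can. A call with a number of a shift or a turn outside -1 to 1 is refused whole. A call with a gripper value outside its range is refused whole. The fingers move at their own pace and stop on an object; FORCE is the grip in N (left out, the last holds). Time passes only in rows, so rows that do not move let the fingers close. It gives the time, the measured TCP pose, the force, the opening and the grip force at its end, in the units of the state.
- env.get_obs(): the state, without advancing time (a new reading comes with each control period).
- cams.read_camera(name): name is "side" or "top"; returns the picture (480x640x3 uint8, red, green, blue); there is no depth.
- cams.camera_info(name): a dict with "fx", "fy", "cx", "cy" (pixels), "k1" (the pictures are not rectified: a ray, as slopes to the right and down, at radius r is drawn at 1 + k1 r^2 times it, then the intrinsics apply), "rvec" (rotation vector, rad) and "tvec" (3), from world to camera coordinates, as OpenCV has them. Camera axes: x right, y down, z forward; pixel columns grow to the right and rows downward; lengths in m; the calibration is good to about 2 mm. A picture is of the moment at which its call begins. camera_info takes no time and is no camera call.
- env.sign_off(): hands the job in; it is judged then, once.
The state is a dict: "time_s": time; "qpos": joint angles; "joint_velocities": joint speeds; "effort": joint torques, N m; "tool_pos": TCP position; "tool_rot": TCP orientation; "force": force on the tool from outside, world axes, zero at the start; "wrist_torque": the same for the moment, N m; "grip_width": finger opening in m; "grasp_force": force on a finger pad.
Only numpy, scipy, OpenCV 4.12 (cv2) and the standard library are available. Lean on these libraries where they do the work, as an engineer would, in place of code of your own. Each camera call takes 0.05 s, during which the arm holds its last target. There are 200 camera calls.

### The job

Bring the tall amber vial on the small sample carousel round to the pointer by working the carousel's ratchet lever, one full press and release for each cup it has to move on. Do not touch the wheel or the tall vial itself, do not drive that vial past the pointer, and leave the lever released and up.

Things in the scene. Friction and masses are not known exactly. Their poses are not given: they have to be found in the camera images.
- tall_vial: Amber screw vial, black cap, 24 mm diameter, 54 mm tall: the tallest of the three vials on the carousel (the other two: 34 mm tall, same diameter and colours). A similar tall vial standing on the bench is not part of the job. Origin: centre of its underside, z up. It stands in a cup two, three or four cups before the pointer.
- carousel: Flat metal wheel, 170 mm diameter, top 46 mm above the bench, with 8 white cups (36 mm wide, 24 mm high) every 45 degrees on a 62 mm radius. Origin on its vertical axis at bench level. It turns counter-clockwise seen from above and clicks on by exactly one cup per full press of the lever, none on release; after a press of under three quarters it falls back.
- station (a point): Where the tall vial's foot is to come: on the wheel's top (46 mm above the bench), on the cup circle, straight in from the pointer (upright steel strip, 20 mm wide, 75 mm high, with an arrow head, just outside the wheel's rim on the robot's side). Fixed to the stand. Its x axis points from the pointer to the wheel's axis, z up; cups pass it moving along its -y.
- lever_pad (a point): Centre of the top of the lever's black ribbed pad (40 mm wide, 44 mm along the lever); moves with it. The lever sticks out of the stand to the robot's right, pad 196 mm from the wheel's axis. Released, the pad is about 95 mm above the bench, sloping 13 degrees; pressed it sinks 41 mm to a hard stop. Needs 5 to 10 N; springs back up by itself. Slamming it can throw the vials out.
There are look-alikes about, which are no part of the job. Leave any purple or white look-alike of the tall_vial alone.

How it is judged (in metres and radians):
At the end, for the whole second after the job is handed in: The tall vial stands upright (within 10 degrees) and at rest in its cup, its foot within 15 mm of the point before the pointer, and the lever is released and back up (its pad at least 84 mm above the bench) (horizontal distance between tall_vial and station below 0.015 m and z of tall_vial in the frame of station below 0.008 m and angle between tall_vial's own z axis and vertical below 0.17 rad and linear speed of tall_vial below 0.02 m/s and z of lever_pad in the frame of station above 0.038 m); the robot touches nothing.
It fails at once if the carousel is touched by the hand or arm instead of being worked by its lever (contact force between any of the fingers, the arm and carousel above 1 N).
It fails at once if the tall vial is touched by the hand or arm (contact force between any of the fingers, the arm and tall_vial above 0.5 N).
It fails at once if the tall vial is driven more than 25 mm past the pointer (y of tall_vial in the frame of station below -0.025 m).
It also fails if it takes over 48 s, if anything falls off the work surface, if the arm or the gripper's body presses on something with over 40 N, if the wrist force passes 120 N, or if a joint passes its speed limit or range.

## Working session

There is one attempt and no reset: what is moved stays moved. The work goes in short steps, Python scripts to look and compute and a shell command to move; the robot and the scene stay as the last step left them, time stands still between calls to the robot, and variables do not carry over. Pictures are saved under pics/ and viewed, at most 10 in all, crops included, and the job is handed in when it is done.

```bash
mkdir -p pics
cat > h.py <<'E'
import numpy as np, cv2
from cell import env, cams
def cal(n):
    i=cams.camera_info(n); R=cv2.Rodrigues(np.array(i["rvec"],float))[0]; t=np.array(i["tvec"],float).ravel()
    return i,R,t
def ray(n,u,v):
    i,R,t=cal(n); d=np.array([(u-i["cx"])/i["fx"],(v-i["cy"])/i["fy"]]); s=d.copy()
    for _ in range(30): s=d/(1+i["k1"]*(s@s))
    return -R.T@t, R.T@np.array([s[0],s[1],1])
def plane(n,u,v,z):
    c,d=ray(n,u,v); return c+d*(z-c[2])/d[2]
def proj(n,p):
    i,R,t=cal(n); q=R@np.array(p,float)+t; s=q[:2]/q[2]; s=s*(1+i["k1"]*(s@s))
    return np.array([i["fx"]*s[0]+i["cx"],i["fy"]*s[1]+i["cy"]])
def snap(n,f):
    a=cams.read_camera(n); cv2.imwrite(f"pics/{f}.png",a[:,:,::-1]); return a
def two(a,b):
    c1,d1=ray("top",*a); c2,d2=ray("side",*b)
    k=np.linalg.lstsq(np.c_[d1,-d2],c2-c1,rcond=None)[0]; p,q=c1+d1*k[0],c2+d2*k[1]
    return (p+q)/2, np.linalg.norm(p-q)
E
python3 - <<'E'
from h import *
snap("top","t0");snap("side","s0")
for n in("top","side"):
    i,R,t=cal(n);print(n,i["fx"],i["k1"],-R.T@t,R.round(2).tolist())
o=env.get_obs();print(o["time_s"],o["tool_pos"],o["tool_rot"],o["force"])
E
```

```text
top 473.2789250771048 -0.11651270052201529 [0.39111579 0.13752282 0.91802509] [[0.02, -1.0, -0.01], [-0.99, -0.02, -0.17], [0.17, 0.01, -0.99]]
side 561.1325649081137 -0.12628215938853718 [0.28332779 0.96060404 0.58830549] [[-0.96, -0.29, -0.0], [-0.14, 0.47, -0.87], [0.26, -0.83, -0.49]]
0.1 [0.22754029 0.60837343 0.23857849] [-1.79901419e+02  4.69572081e-03  1.59497977e+02] [ 0.80800551  0.11101737 -0.33774396]
```

View pics/t0.png

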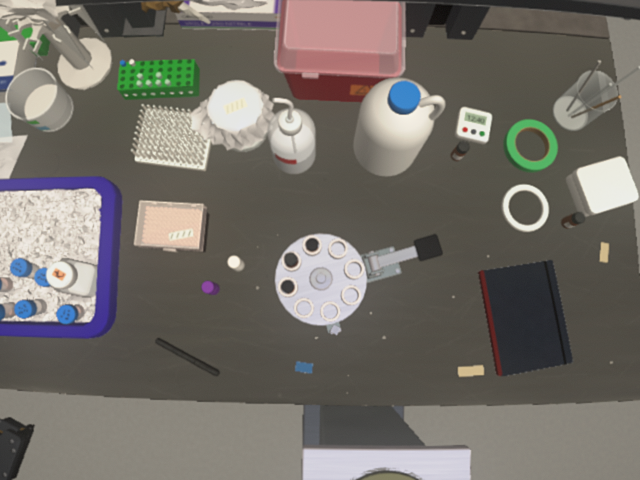

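View pics/s0.png

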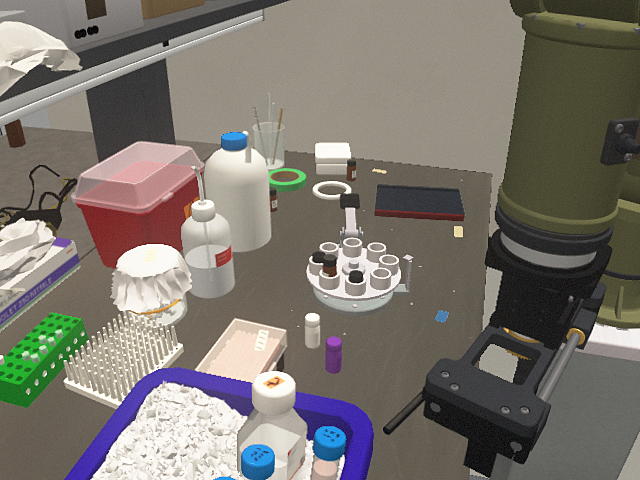

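The top view shows the wheel centred at (321,279), the pointer at (335,328) and the lever pad at (428,247). The carousel vials are at (288,287), (291,261) and (312,245), which are 2, 3 and 4 cups before the pointer. In the side view those are (356,278), (329,266) and (319,258).

Candidates and look-alikes:
- Those three carousel vials.
- Bench amber vials, top (460,150) and (573,220).
- White vial, top (235,263).
- Purple vial, top (210,287).

The one that looks tall is side (329,266), so I'll check it in a close crop.

Run:
```python
from h import *
s=cv2.imread("pics/s0.png");t=cv2.imread("pics/t0.png")
a=cv2.resize(s[225:315,290:430],None,fx=5.5,fy=5.5,interpolation=cv2.INTER_CUBIC)[:300*2]
a=cv2.resize(s[180:310,290:420],(400,400),interpolation=cv2.INTER_CUBIC)
b=cv2.resize(t[220:350,260:390],(400,400),interpolation=cv2.INTER_CUBIC)
cv2.imwrite("pics/c0.png",np.hstack([a,b]))
C=plane("top",321,279,.055);P=plane("top",335,328,.075);print("axis",C,"ptr",P)
g=cv2.cvtColor(t,cv2.COLOR_BGR2GRAY)
# pad mask
m=(g<45).astype(np.uint8);n,l,st,ce=cv2.connectedComponentsWithStats(m)
for k in range(1,n):
    if 30<st[k,4]<1200 and 270<ce[k][0]<450 and 225<ce[k][1]<320: print("dark",st[k],ce[k].round(1),plane("top",*ce[k],.095))
for cup in [(288,287),(291,261),(312,245)]:
    for h in (.034,.054):
        p=plane("top",*cup,.046+h); q=proj("side",p); d=p-C; print(cup,h,p.round(3),q.round(0),np.hypot(*d[:2]).round(3),np.degrees(np.arctan2(d[1],d[0])).round(0))
d=P-C;print("ptr ang",np.degrees(np.arctan2(d[1],d[0])))
```

```text
axis [0.46297347 0.13043015 0.055     ] ptr [0.37539182 0.1045482  0.075     ]
dark [427 235  12  10  36] [433.2 238.2] [ 0.53516501 -0.06725472  0.095     ]
(288, 287) 0.034 [0.446 0.189 0.08 ] [356. 273.] 0.061 107.0
(288, 287) 0.054 [0.444 0.188 0.1  ] [357. 262.] 0.06 108.0
(291, 261) 0.034 [0.492 0.185 0.08 ] [330. 267.] 0.062 62.0
(291, 261) 0.054 [0.49  0.184 0.1  ] [332. 257.] 0.059 63.0
(312, 245) 0.034 [0.522 0.148 0.08 ] [319. 254.] 0.061 16.0
(312, 245) 0.054 [0.518 0.148 0.1  ] [321. 244.] 0.058 17.0
ptr ang -163.53663793338563
```

View pics/c0.png

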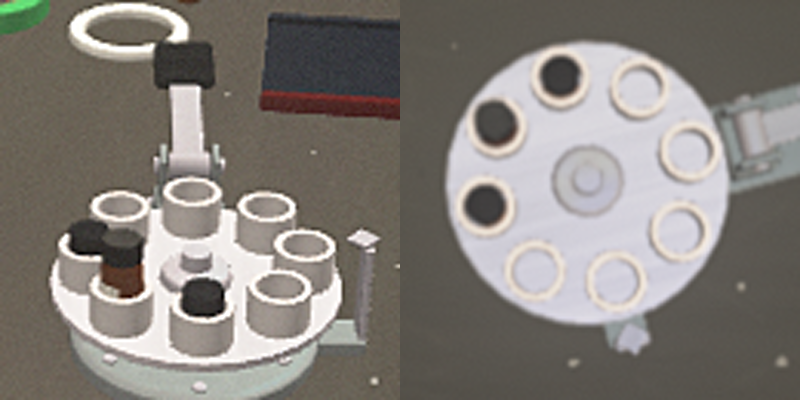

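The crop shows the tall vial is the middle of the three: cap at side (331,257), top (291,261), wheel angle 62°. The pointer is at about 197°, so it needs 3 presses. I'll start moving toward the pad.

```bash
python3 -m pendant '[{"tx":-0.4,"ty":-0.4,"claw":1},{"tx":-0.8,"ty":-0.8,"claw":1},{"tx":-0.8,"ty":-0.8,"claw":1},{"tx":-0.8,"ty":-0.8,"claw":1},{"tx":-0.8,"ty":-0.8,"claw":1},{"tx":-0.8,"ty":-0.8,"claw":1},{"tx":-0.8,"ty":-0.8,"claw":1},{"tx":-0.8,"ty":-0.8,"claw":1},{"tx":-0.8,"ty":-0.8,"claw":1},{"tx":-0.6,"ty":-0.6,"claw":1}]' 20
python3 - <<'E'
from h import *
for n,(x0,y0,x1,y1) in(("t0",(410,225,450,265)),("s0",(335,185,365,215))):
    g=cv2.imread(f"pics/{n}.png")[y0:y1,x0:x1].max(2); m=(g<55).astype(np.uint8)
    c=max(cv2.findContours(m,0,2)[0],key=cv2.contourArea); print(n,cv2.contourArea(c),np.array(cv2.minAreaRect(c)[0])+(x0,y0),cv2.boundingRect(c))
    if n=="t0": p=plane("top",*(np.array(cv2.minAreaRect(c)[0])+(x0,y0)),.092)
print("pad",p, proj("side",p))
o=env.get_obs();R=cv2.Rodrigues(np.zeros(3))[0]
y=np.radians(o["tool_rot"][2]);d=p-o["tool_pos"];print(o["tool_pos"],o["tool_rot"],"t",np.cos(y)*d[0]+np.sin(y)*d[1],np.sin(y)*d[0]-np.cos(y)*d[1],o["grip_width"])
E
```

```text
t0 460.5 [427.81051064 247.05573273] (4, 9, 28, 27)
s0 53.5 [349.5 201.5] (5, 10, 20, 14)
pad [ 0.5196046  -0.05795046  0.092     ] [348.51616308 199.78628195]
[0.22754029 0.60837343 0.23857849] [-1.79901419e+02  4.69572081e-03  1.59497977e+02] t -0.5069384818767526 -0.5218260817251329 0.08716546719492763invalid input at $[0]: expected keys tx, ty, tz, spin, claw
```

```bash
python3 -m pendant '[{"tx":-0.4,"ty":-0.4,"tz":0,"spin":0,"claw":1},{"tx":-0.8,"ty":-0.8,"tz":0,"spin":0,"claw":1},{"tx":-0.8,"ty":-0.8,"tz":0,"spin":0,"claw":1},{"tx":-0.8,"ty":-0.8,"tz":0,"spin":0,"claw":1},{"tx":-0.8,"ty":-0.8,"tz":0,"spin":0,"claw":1},{"tx":-0.8,"ty":-0.8,"tz":0,"spin":0,"claw":1},{"tx":-0.8,"ty":-0.8,"tz":0,"spin":0,"claw":1},{"tx":-0.8,"ty":-0.8,"tz":0,"spin":0,"claw":1},{"tx":-0.8,"ty":-0.8,"tz":0,"spin":0,"claw":1},{"tx":-0.6,"ty":-0.6,"tz":0,"spin":0,"claw":1}]' 20
cat > d.py <<'E'
from h import *
p=np.array([.5196,-.058,.095])
o=env.get_obs();y=np.radians(o["tool_rot"][2]);d=p-o["tool_pos"]
print(o["time_s"],o["tool_pos"].round(4),o["tool_rot"].round(1),"rows x,y",((np.cos(y)*d[0]+np.sin(y)*d[1])/.05).round(2),((np.sin(y)*d[0]-np.cos(y)*d[1])/.05).round(2),"tip over pad",o["tool_pos"][2]-.017-.095,o["grip_width"],o["force"].round(1))
E
python3 d.py
```

```text
time_s: 1.35
tool_pos: [0.4452, 0.13, 0.2394]
tool_rot: [180.0, -0.0, 159.4]
force: [1.6, 1.0, -0.5]
grip_width: 0.0017
grasp_force: 0.0
1.35 [0.4452 0.13   0.2394] [180.   -0.  159.4] rows x,y -2.72 -3.0 tip over pad 0.1274168804097969 0.0017475285909021058 [ 1.6  1.  -0.5]
```

```bash
python3 -m pendant '[{"tx":-0.7,"ty":-0.75,"tz":0,"spin":0,"claw":1},{"tx":-0.7,"ty":-0.75,"tz":0,"spin":0,"claw":1},{"tx":-0.7,"ty":-0.75,"tz":0,"spin":0,"claw":1},{"tx":-0.62,"ty":-0.75,"tz":0,"spin":0,"claw":1},{"tx":0,"ty":0,"tz":0.6,"spin":0,"claw":1},{"tx":0,"ty":0,"tz":0.6,"spin":0,"claw":1},{"tx":0,"ty":0,"tz":0.5,"spin":0,"claw":1},{"tx":0,"ty":0,"tz":0.3,"spin":0,"claw":1},{"tx":0,"ty":0,"tz":0,"spin":0,"claw":1},{"tx":0,"ty":0,"tz":0,"spin":0,"claw":1}]'
python3 d.py; python3 -c "
from h import *
a=snap('side','s1')[150:320,270:440,::-1];b=snap('top','t1')[190:360,290:460,::-1]
cv2.imwrite('pics/c1.png',np.hstack([cv2.resize(a,(400,400)),cv2.resize(b,(400,400))]))"
```

```text
time_s: 2.6
tool_pos: [0.5202, -0.0554, 0.1405]
tool_rot: [180.0, 0.1, 159.5]
force: [-0.3, 0.8, 0.9]
grip_width: 0.0006
grasp_force: 0.0
2.6 [ 0.5202 -0.0554  0.1405] [1.800e+02 1.000e-01 1.595e+02] rows x,y -0.01 -0.05 tip over pad 0.028465454255479652 0.0005920190653871728 [-0.3  0.8  0.9]
```

View pics/c1.png

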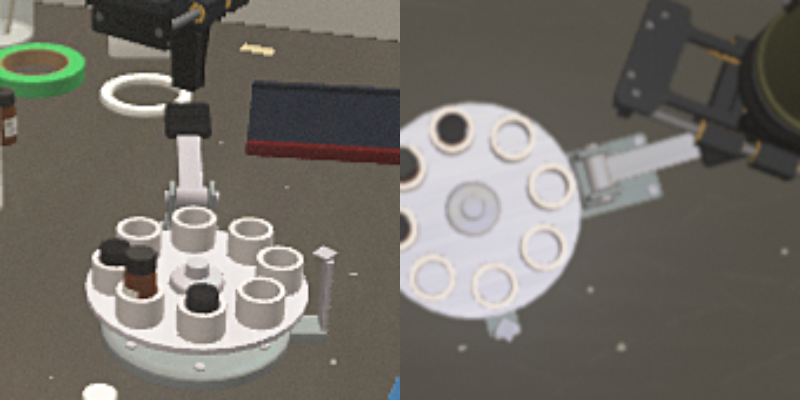

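The closed fingers hang right over the pad (crop side (188,80), pad (188,120)), with about 28 mm of clearance. First press, gently.

```bash
python3 -m pendant '[{"tx":0,"ty":-0.05,"tz":0.3,"spin":0,"claw":1},{"tx":0,"ty":0,"tz":0.15,"spin":0,"claw":1},{"tx":0,"ty":0,"tz":0.1,"spin":0,"claw":1},{"tx":0,"ty":0,"tz":0.1,"spin":0,"claw":1},{"tx":0,"ty":0,"tz":0.1,"spin":0,"claw":1},{"tx":0,"ty":0,"tz":0.1,"spin":0,"claw":1},{"tx":0,"ty":0,"tz":0.1,"spin":0,"claw":1},{"tx":0,"ty":0,"tz":0.1,"spin":0,"claw":1},{"tx":0,"ty":0,"tz":0.1,"spin":0,"claw":1},{"tx":0,"ty":0,"tz":0.1,"spin":0,"claw":1}]'
python3 -m pendant '[{"tx":0,"ty":0,"tz":0.06,"spin":0,"claw":1},{"tx":0,"ty":0,"tz":0.06,"spin":0,"claw":1},{"tx":0,"ty":0,"tz":0,"spin":0,"claw":1}]'
```

```text
time_s: 3.95
tool_pos: [0.5194, -0.0582, 0.0772]
tool_rot: [180.0, 0.1, 159.5]
force: [1.1, -3.1, 3.9]
grip_width: 0.0006
grasp_force: 2.3
time_s: 4.32
tool_pos: [0.5192, -0.0576, 0.072]
tool_rot: [180.0, 0.0, 159.5]
force: [-0.6, -2.1, 9.7]
grip_width: 0.0001
grasp_force: 5.3
```

```bash
python3 -m pendant '[{"tx":0,"ty":0,"tz":0.04,"spin":0,"claw":1},{"tx":0,"ty":0,"tz":0.03,"spin":0,"claw":1},{"tx":0,"ty":0,"tz":0,"spin":0,"claw":1}]'
python3 -c "
from h import *
a=snap('side','s2')[150:320,270:440,::-1];b=snap('top','t2')[190:360,260:430,::-1]
cv2.imwrite('pics/c2.png',np.hstack([cv2.resize(a,(400,400)),cv2.resize(b,(400,400))]))"
```

```text
time_s: 4.7
tool_pos: [0.5193, -0.0575, 0.0705]
tool_rot: [179.9, -0.0, 159.5]
force: [-6.8, -2.0, 25.9]
grip_width: 0.0005
grasp_force: 12.6
```

View pics/c2.png

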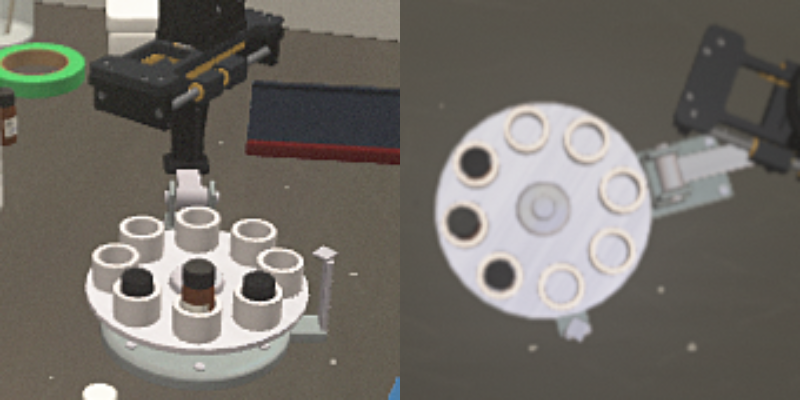

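The lever is at its hard stop (26 N) and the wheel moved on one cup: the tall vial is now at side crop (198,285), two cups before the pointer. Release it, then do the second press to the same depth.

```bash
python3 -m pendant '[{"tx":0,"ty":0,"tz":-0.1,"spin":0,"claw":1},{"tx":0,"ty":0,"tz":-0.15,"spin":0,"claw":1},{"tx":0,"ty":0,"tz":-0.15,"spin":0,"claw":1},{"tx":0,"ty":0,"tz":-0.15,"spin":0,"claw":1},{"tx":0,"ty":0,"tz":-0.15,"spin":0,"claw":1},{"tx":0,"ty":0,"tz":-0.15,"spin":0,"claw":1},{"tx":0,"ty":0,"tz":-0.15,"spin":0,"claw":1},{"tx":0,"ty":0,"tz":-0.2,"spin":0,"claw":1},{"tx":0,"ty":0,"tz":0,"spin":0,"claw":1},{"tx":0,"ty":0,"tz":0,"spin":0,"claw":1}]'
python3 d.py; python3 -c "
from h import *
a=snap('side','s3')[150:320,270:440,::-1];b=snap('top','t3')[190:360,260:430,::-1]
cv2.imwrite('pics/c3.png',np.hstack([cv2.resize(a,(400,400)),cv2.resize(b,(400,400))]))"
```

```text
time_s: 6.05
tool_pos: [0.5185, -0.0578, 0.1274]
tool_rot: [180.0, -0.0, 159.5]
force: [-0.8, 0.9, -0.6]
grip_width: 0.0006
grasp_force: 0.0
6.05 [ 0.5185 -0.0578  0.1274] [180.   -0.  159.5] rows x,y -0.02 0.0 tip over pad 0.015445112669810426 0.0006239768871393817 [-0.8  0.9 -0.6]
```

View pics/c3.png

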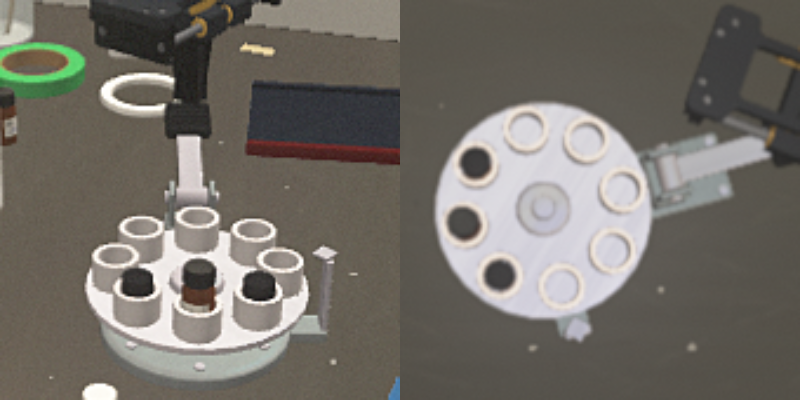

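The lever is back up (pad at crop (188,120)) and the wheel held its place, with the tall vial at crop (198,285). Second press, 58 mm down.

```bash
python3 -m pendant '[{"tx":0,"ty":0,"tz":0.15,"spin":0,"claw":1},{"tx":0,"ty":0,"tz":0.15,"spin":0,"claw":1},{"tx":0,"ty":0,"tz":0.1,"spin":0,"claw":1},{"tx":0,"ty":0,"tz":0.1,"spin":0,"claw":1},{"tx":0,"ty":0,"tz":0.1,"spin":0,"claw":1},{"tx":0,"ty":0,"tz":0.1,"spin":0,"claw":1},{"tx":0,"ty":0,"tz":0.1,"spin":0,"claw":1},{"tx":0,"ty":0,"tz":0.1,"spin":0,"claw":1},{"tx":0,"ty":0,"tz":0.1,"spin":0,"claw":1},{"tx":0,"ty":0,"tz":0.1,"spin":0,"claw":1}]'
python3 -m pendant '[{"tx":0,"ty":0,"tz":0.06,"spin":0,"claw":1},{"tx":0,"ty":0,"tz":0.04,"spin":0,"claw":1},{"tx":0,"ty":0,"tz":0,"spin":0,"claw":1},{"tx":0,"ty":0,"tz":0,"spin":0,"claw":1}]'
```

```text
time_s: 7.4
tool_pos: [0.5191, -0.0579, 0.0724]
tool_rot: [180.0, 0.1, 159.5]
force: [1.3, -3.2, 6.2]
grip_width: 0.0004
grasp_force: 3.9
time_s: 7.9
tool_pos: [0.5194, -0.0578, 0.0704]
tool_rot: [179.9, 0.0, 159.5]
force: [-7.0, -2.7, 26.1]
grip_width: 0.0005
grasp_force: 12.8
```

Hard stop again (26 N). Release and check.

```bash
python3 -m pendant '[{"tx":0,"ty":0,"tz":-0.1,"spin":0,"claw":1},{"tx":0,"ty":0,"tz":-0.15,"spin":0,"claw":1},{"tx":0,"ty":0,"tz":-0.15,"spin":0,"claw":1},{"tx":0,"ty":0,"tz":-0.15,"spin":0,"claw":1},{"tx":0,"ty":0,"tz":-0.15,"spin":0,"claw":1},{"tx":0,"ty":0,"tz":-0.15,"spin":0,"claw":1},{"tx":0,"ty":0,"tz":-0.15,"spin":0,"claw":1},{"tx":0,"ty":0,"tz":-0.2,"spin":0,"claw":1},{"tx":0,"ty":0,"tz":0,"spin":0,"claw":1},{"tx":0,"ty":0,"tz":0,"spin":0,"claw":1}]'
python3 -c "
from h import *
a=snap('side','s4')[150:320,270:440,::-1];b=snap('top','t4')[190:360,260:430,::-1]
cv2.imwrite('pics/c4.png',np.hstack([cv2.resize(a,(400,400)),cv2.resize(b,(400,400))]))"
```

```text
time_s: 9.15
tool_pos: [0.5185, -0.0578, 0.1275]
tool_rot: [180.0, -0.0, 159.5]
force: [0.0, -0.2, -0.2]
grip_width: 0.0004
grasp_force: 0.0
```

View pics/c4.png

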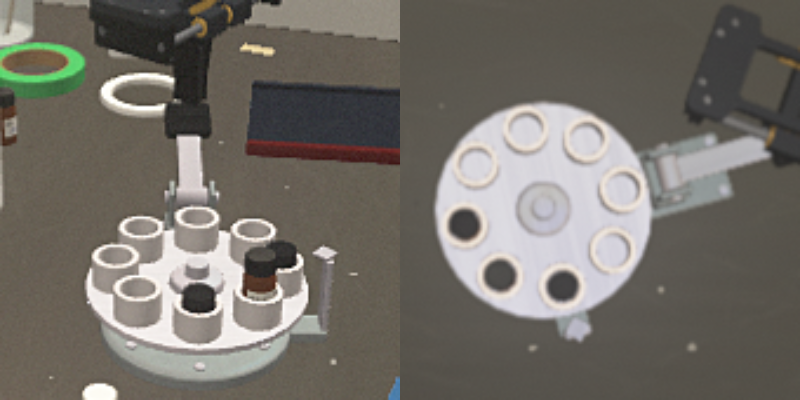

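The tall vial is now one cup before the pointer (side crop (260,270), top crop (500,273)), and the lever is up. One more press.

```bash
python3 -m pendant '[{"tx":0,"ty":0,"tz":0.15,"spin":0,"claw":1},{"tx":0,"ty":0,"tz":0.15,"spin":0,"claw":1},{"tx":0,"ty":0,"tz":0.1,"spin":0,"claw":1},{"tx":0,"ty":0,"tz":0.1,"spin":0,"claw":1},{"tx":0,"ty":0,"tz":0.1,"spin":0,"claw":1},{"tx":0,"ty":0,"tz":0.1,"spin":0,"claw":1},{"tx":0,"ty":0,"tz":0.1,"spin":0,"claw":1},{"tx":0,"ty":0,"tz":0.1,"spin":0,"claw":1},{"tx":0,"ty":0,"tz":0.1,"spin":0,"claw":1},{"tx":0,"ty":0,"tz":0.1,"spin":0,"claw":1}]'
python3 -m pendant '[{"tx":0,"ty":0,"tz":0.06,"spin":0,"claw":1},{"tx":0,"ty":0,"tz":0.04,"spin":0,"claw":1},{"tx":0,"ty":0,"tz":0,"spin":0,"claw":1},{"tx":0,"ty":0,"tz":0,"spin":0,"claw":1}]'
python3 -m pendant '[{"tx":0,"ty":0,"tz":-0.1,"spin":0,"claw":1},{"tx":0,"ty":0,"tz":-0.15,"spin":0,"claw":1},{"tx":0,"ty":0,"tz":-0.15,"spin":0,"claw":1},{"tx":0,"ty":0,"tz":-0.15,"spin":0,"claw":1},{"tx":0,"ty":0,"tz":-0.15,"spin":0,"claw":1},{"tx":0,"ty":0,"tz":-0.15,"spin":0,"claw":1},{"tx":0,"ty":0,"tz":-0.15,"spin":0,"claw":1},{"tx":0,"ty":0,"tz":-0.4,"spin":0,"claw":1},{"tx":0,"ty":0,"tz":-0.6,"spin":0,"claw":1},{"tx":0,"ty":0,"tz":-0.6,"spin":0,"claw":1}]'
python3 -m pendant '[{"tx":0,"ty":0,"tz":0,"spin":0,"claw":1},{"tx":0,"ty":0,"tz":0,"spin":0,"claw":1},{"tx":0,"ty":0,"tz":0,"spin":0,"claw":1},{"tx":0,"ty":0,"tz":0,"spin":0,"claw":1}]'
python3 -c "
from h import *
a=snap('side','s5')[150:320,270:440,::-1];b=snap('top','t5')[190:360,260:430,::-1]
cv2.imwrite('pics/c5.png',np.hstack([cv2.resize(a,(400,400)),cv2.resize(b,(400,400))]))"
```

```text
time_s: 10.5
tool_pos: [0.5191, -0.0578, 0.0724]
tool_rot: [180.0, 0.1, 159.5]
force: [1.5, -2.1, 6.8]
grip_width: 0.0003
grasp_force: 4.0
time_s: 11.0
tool_pos: [0.5194, -0.0578, 0.0704]
tool_rot: [179.9, 0.0, 159.5]
force: [-6.8, -2.7, 27.0]
grip_width: 0.0008
grasp_force: 12.9
time_s: 12.25
tool_pos: [0.5184, -0.058, 0.1985]
tool_rot: [-180.0, -0.0, 159.5]
force: [1.1, -0.5, -0.3]
grip_width: 0.0003
grasp_force: 0.0
time_s: 12.75
tool_pos: [0.5181, -0.0578, 0.1967]
tool_rot: [-180.0, -0.1, 159.5]
force: [0.8, -0.2, 0.9]
grip_width: 0.0001
grasp_force: 0.0
```

View pics/c5.png

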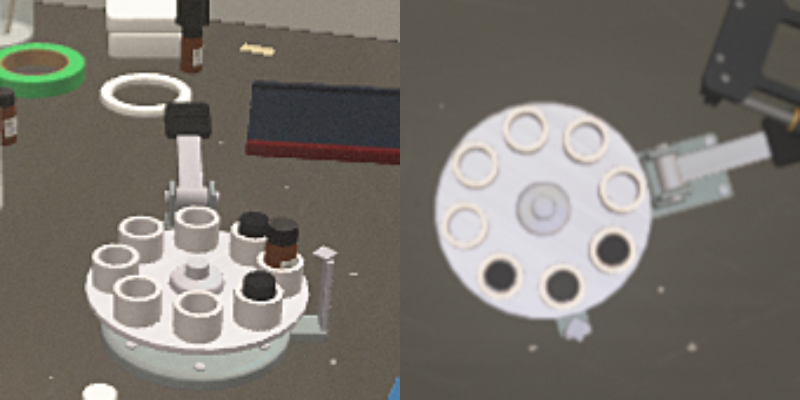

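The tall vial stands in the pointer's cup (side crop (282,245), top crop (563,287)), the lever is up and the hand is clear of it.

```bash
python3 -c "
from cell import env
print(env.sign_off())"
```

```text
the job is handed in; nothing more can be done
None
```

The job is handed in: three full lever presses brought the tall amber vial to the pointer, upright in its cup, with the lever released and up and the hand clear; the sign-off gave no verdict.

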